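Empty the drop-bottom tube discard hopper

ROBOT

A 7-joint arm with a two-finger parallel gripper is mounted at the origin on a cart in front of the work surface, level with it; the furniture and walls round the work are solid. World frame = base frame: x ahead of the robot, y to its left, z up, the work surface at z = 0. Lengths are in m, angles in degrees, forces in N, time in s.
With the tool pointing down it reaches from about 0.425 to 0.875 m from the base axis. Payload 4.7 kg.
Tool frame: the origin (TCP) lies midway between the tips of the shut fingers; the grasp point (between the pads) lies 19 mm behind it; z points along the fingers, y is the direction in which the jaws open and shut (so a half turn about z gives the same grasp; the last joint's range is limited). The gripper opens to 87 mm and grips with 3 to 60 N. Pads are 19 mm wide; open, the fingers measure 117 mm over their backs; the gripper's body (75 mm by 190 mm) begins 51 mm behind the grasp point.
Start: joints at [-69.838, 18.392, -4.016, 83.108, 1.295, 78.541, -3.26], TCP at [0.215, 0.613, 0.223] pointing down, gripper open.
Joint ranges: [-163.93, 163.93], [-17.29, 119.83], [-79.2, 71.16], [3.27, 140.29], [-89.18, 269.18], [5.43, 117.66], [-154.24, 154.24]. Speed limits (degrees/s): [147.25, 147.25, 180, 180, 180, 180, 180].

INTERFACE

Orientations are given as [roll, pitch, yaw] about the fixed x, y, z axes, in that order (R = Rz(yaw) Ry(pitch) Rx(roll)).
In Python, from cell import env gives the robot as it stands. The module is installed in compiled form; this text tells all that it offers.
- The arm moves only by the tool servo_tool, never from a script. Its argument "plan" is a list of rows, each a list of 3 entries, a list of its own where there are three numbers: the opening, from 0 (shut) to 1 (fully open), then the shift along the tool's x, y, z in cm, then the turn, a rotation vector about the tool's x, y, z in degrees. A call has 1 to 20 rows; each row shifts and turns the pose as measured when the row begins, along the tool's axes as they then stand; what a row does not reach is not made up. A row lasts 1/12 s, in which the tool goes at most 41.7 mm and 7.16 degrees, less where a joint would pass 70% of its speed; a pose out of reach is approached as far as the arm can. A call is refused whole if a number of a shift passes 4.17 or a number of a turn 7.16, either way. A call with a gripper value outside its range is refused whole. The fingers move at their own pace and stop on an object; "force" is the grip in N (left out, the last holds). Time passes only in rows, so rows that do not move let the fingers close. It gives the time, the measured TCP pose, the force and the opening at its end, in the units of the state.
- env.get_obs(): the state, without advancing time (a new reading comes with each control period).
- env.read_camera(name): name is "scene" or "top" or "wrist"; returns a dict with "image" (420x560x3 uint8, blue, green, red), "fx", "fy", "cx", "cy" (pixels), "rvec" (rotation vector, rad) and "tvec" (3), from world to camera coordinates, as OpenCV has them; the wrist camera has in their place "T_tool_cam" (4x4, takes a point from camera to tool coordinates, whose origin is the TCP and whose axes are the flange's). Camera axes: x right, y down, z forward; pixel columns grow to the right and rows downward; lengths in m; the calibration is good to about 2 mm. A picture is of the moment at which its call begins: read the wrist's pose just before it. There is no depth.
- env.sign_off(): hands the job in, once; it reports no verdict.
The state is a dict: "time_s": time; "qpos": joint angles; "joint_velocities": joint speeds; "effort": joint torques, N m; "tool_pos": TCP position; "tool_rot": TCP orientation; "force": force on the tool from outside, world axes, zero at the start; "wrist_torque": the same for the moment, N m; "grip_width": finger opening in m.
Only numpy, scipy, OpenCV 4.12 (cv2) and the standard library are available. Lean on these libraries where they do the work, as an engineer would, in place of code of your own. Each camera call takes 0.05 s, during which the arm holds its last target. There are 200 camera calls.

TASK

Empty the spent blood tubes from the drop-bottom discard hopper into the steel tray: slide the tray in under the hopper until it meets the stop, then push the latch paddle so that the floor drops open and all five tubes fall into the tray. Then press the crank down until the floor is shut and has caught on its latch again, ready for use; leave the tray with the tubes under the hopper and do not disturb the other things on the bench.

Things in the scene. Friction and masses are not known exactly. Their poses are not given: they have to be found in the camera images.
- hopper: Fixed discard hopper: open-topped steel box 106 (x) x 118 (y) mm, walls 175 to 245 mm above the worktop, between two portal frames (12 mm posts at x = +-91, y = +-65 mm, 225 mm tall). Origin on the worktop under the box's middle; latch on the -x face, floor hinge along the +x face, crank outside the -y wall, z up. The tray goes in underneath along +y from the open -y side.
- stop (a point): Middle between the two rubber buffers of the end stop, on their faces: x = 0, y = +75 mm, 18 mm up in the hopper's frame. Two foot rails 170 mm apart and 15 mm high, flared at their -y mouths (y = -117 mm), lead the tray to it.
- tray: Loose open steel tray (about 0.45 kg), 140 (x) x 180 (y) x 45 (z) mm, walls 3 mm; origin at the centre of its underside. Bar handle on its -y end; the +y end goes in first. Home against the buffers and square to the hopper, its origin is at x = 0, y = -15 mm in the hopper's frame, with 15 mm of play at each side.
- tray_handle (a point): Middle of the tray's handle: straight bar 10 mm thick, 62 mm long, parallel to the tray's x, 132 mm from the tray's origin towards -y, 36 mm above the worktop; 37 mm of clear gap between bar and end wall, 31 mm below the bar.
- drop_floor (a joint): Angle (rad) of the hopper's hinged floor: 0 = shut, resting on the latch; grows as its latch-side edge swings down, stops at 1.3 wide open; it can be lifted past shut, to -0.06. Hinge axis parallel to the hopper's y. Its weight (about 0.1 N m) pulls it open. The crank is rigid with the floor and turns with it.
- hinge (a point): Point on the floor's hinge axis in the hopper's middle plane: x = +58 mm, y = 0, 171 mm up in the hopper's frame.
- crank_grip (a point): Middle of the crank's black round grip, 15 mm thick, 56 mm long along y, 110 mm to the -y side of point hinge, 75 mm from the axis, on the +x side. Its angle above level seen from the axis is drop_floor - 0.26 rad. Pressed down along its arc it lifts the floor; near shut the floor pushes the sprung hook aside by itself (about 7 N at the grip), which snaps under it just past 0.
- latch (a joint): Angle (rad) of the latch lever: 0 = at rest, hook under the floor's tongue; grows as the paddle is pushed towards the box; the floor is free from about 0.22; stop at 0.42. A spring brings it back (1.5 N at the paddle at first, 3 N at the stop). Pivot parallel to y at x = -67 mm, 222 mm up in the hopper's frame.
- paddle (a point): Middle of the outer face of the latch lever's grey paddle, 46 mm wide (y), 30 mm high; at rest at x = -90 mm, y = 0, 278 mm up in the hopper's frame. Push it along the hopper's +x by 18 to 26 mm to free the floor.
- tube_1_mid (a point): Middle of a spent capped blood tube, 92 mm long, 13 mm thick with a 16 mm cap (11 g); its z axis runs along the tube to the cap. One of the five lying side by side in the hopper.
- tube_2_mid (a point): Middle of a spent capped blood tube, 92 mm long, 13 mm thick with a 16 mm cap (11 g); its z axis runs along the tube to the cap. One of the five lying side by side in the hopper.
- tube_3_mid (a point): Middle of a spent capped blood tube, 92 mm long, 13 mm thick with a 16 mm cap (11 g); its z axis runs along the tube to the cap. One of the five lying side by side in the hopper.
- tube_4_mid (a point): Middle of a spent capped blood tube, 92 mm long, 13 mm thick with a 16 mm cap (11 g); its z axis runs along the tube to the cap. One of the five lying side by side in the hopper.
- tube_5_mid (a point): Middle of a spent capped blood tube, 92 mm long, 13 mm thick with a 16 mm cap (11 g); its z axis runs along the tube to the cap. One of the five lying side by side in the hopper.
- culture_dish: Bystander, loose, to be left alone: closed culture dish, 92 mm across, 16 mm high, right of the work; origin at the centre of its underside.
- timer: Bystander, loose, to be left alone: small white bench timer, 62 x 66 x 18 mm, left of the work in front of the microscope; origin at the centre of its underside.
- flask: Bystander, loose, to be left alone: conical flask, 65 mm across, 108 mm tall, behind the work; origin at the centre of its underside.
- oil_bottle: Bystander, loose, to be left alone: small amber dropper bottle, 25 mm across, 78 mm tall, left of the microscope; origin at the centre of its underside.
- stain_bottle: Bystander, loose, to be left alone: amber reagent bottle with a black cap, 39 mm across, 77 mm tall, behind the work; origin at the centre of its underside.

How it is judged:
By the outcome, as a careful person would: the job done as asked, in the order asked, and still so for the second after the job is handed in, with the robot touching nothing.
It also fails if it takes over 72 s, if anything falls off the work surface, if the arm or the gripper's body presses on something with over 40 N, if the wrist force passes 120 N, or if a joint passes its speed limit or range.

## Working session

There is one attempt and no reset: what is moved stays moved. The work goes in short steps, Python scripts to look and compute and a tool call to move; the robot and the scene stay as the last step left them, time stands still between calls to the robot, and variables do not carry over. Pictures are saved under pics/ and viewed, about 8 in all and at most 12, crops included, and the job is handed in when it is done.

Besides the shell and the picture viewer there is one more tool, called after ">>>" by a JSON object that holds its "name" and its "arguments", one argument or row to a line. servo_tool: Moves the arm, as the interface text tells. Its arguments: {"type":"object","properties":{"plan":{"type":"array"},"force":{"type":"number"}},"required":["plan"]}

```bash
mkdir -p pics; cat > h.py <<'E'
import numpy as np, cv2
from cell import env
from scipy.spatial.transform import Rotation as R
def cam(n):
    d=env.read_camera(n); return d
def ray(d,u,v):
    Rm=cv2.Rodrigues(np.array(d["rvec"],float))[0]; t=np.array(d["tvec"],float).ravel()
    r=Rm.T@np.array([(u-d["cx"])/d["fx"],(v-d["cy"])/d["fy"],1]); return -Rm.T@t,r
def onz(d,u,v,z):
    c,r=ray(d,u,v); return c+r*(z-c[2])/r[2]
def proj(d,P):
    return cv2.projectPoints(np.array(P,float).reshape(-1,3),np.array(d["rvec"],float),np.array(d["tvec"],float),np.array([[d["fx"],0,d["cx"]],[0,d["fy"],d["cy"]],[0,0,1.]]),None)[0].reshape(-1,2)
E
python3 - <<'E'
from h import *
import pickle
o=env.get_obs(); print(o)
for n in("scene","top"):
    d=cam(n); pickle.dump(d,open(n+".pkl","wb")); cv2.imwrite(f"pics/{n}0.png",cv2.resize(d["image"],(784,588),interpolation=cv2.INTER_CUBIC))
    print(n,d["fx"],d["cx"],d["cy"],ray(d,280,210))
E
```

```text
{'time_s': 0.0, 'qpos': array([-69.83673555,  18.43805952,  -4.01552652,  83.1759561 ,
         1.29526221,  78.54165862,  -3.2605115 ]), 'joint_velocities': array([-0.02359161, -0.07557433, -0.07568386,  0.08569984, -0.11103368,
       -0.09526934, -0.04008012]), 'effort': array([ 6.47969409e-04, -4.91300547e+01, -4.03643483e-01, -3.12522876e+01,
       -6.38059666e-02,  4.38025407e-02,  1.81812579e-04]), 'tool_pos': array([0.21528944, 0.61270875, 0.22146363]), 'tool_rot': array([-1.79889587e+02,  6.14116069e-03,  1.60646051e+02]), 'force': array([-0.65566942,  0.23474276, -0.45341535]), 'wrist_torque': array([-0.01749284,  0.01859663, -0.04857215]), 'grip_width': 0.08688795146752433}
scene 457.1153628065282 274.68402854907026 215.50870246226918 (array([-0.0123286 ,  0.70328671,  1.33046268]), array([ 0.40908418, -0.52218923, -0.74849783]))
top 447.65377777488806 282.9043147961131 207.9296940210353 (array([ 0.34678113, -0.05801568,  1.29016447]), array([ 0.20164099,  0.00768786, -0.97946174]))
```

View pics/scene0.png

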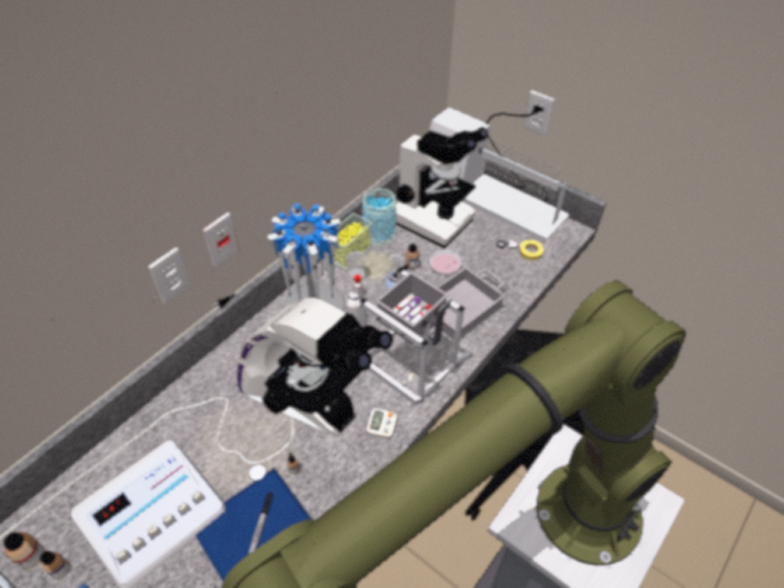

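View pics/top0.png

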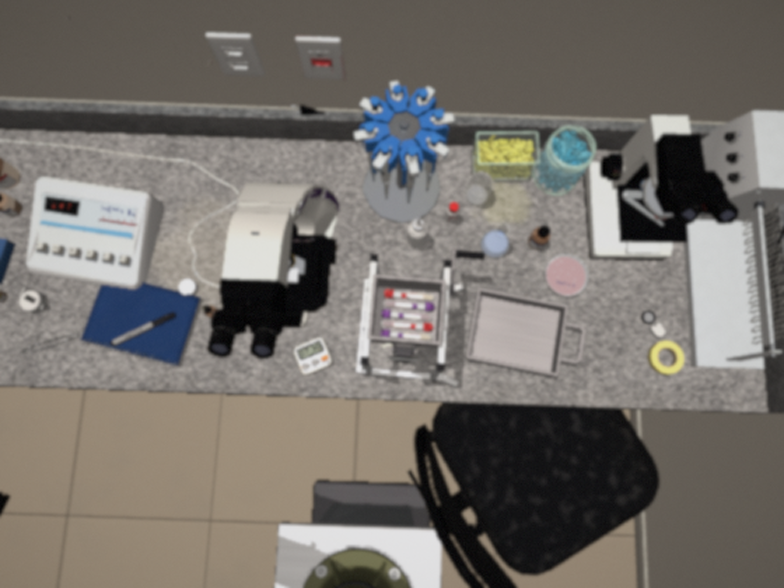

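The top view has world +x up and +y to the left. The hopper is at about (405,320), its paddle on the robot's side at (408,350), and the crank grip at (470,255). The tray is at (517,335) with its handle at (573,343) on the -y side. I'll zoom in to measure.

```bash
python3 - <<'E'
from h import *
import pickle
d=pickle.load(open("top.pkl","rb"))
c=d["image"][170:280,245:435]; c=cv2.resize(c,None,fx=4.2,fy=4.2,interpolation=cv2.INTER_CUBIC)
for i in range(0,190,10): cv2.putText(c,str(245+i),(int(i*4.2),8),0,.3,(0,0,255)); cv2.line(c,(int(i*4.2),10),(int(i*4.2),16),(0,255,255),1)
for i in range(0,110,10): cv2.putText(c,str(170+i),(0,int(i*4.2)+4),0,.3,(0,0,255)); cv2.line(c,(20,int(i*4.2)),(26,int(i*4.2)),(0,255,255),1)
cv2.imwrite("pics/crop1.png",c)
E
```

```text
(no output)
```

View pics/crop1.png

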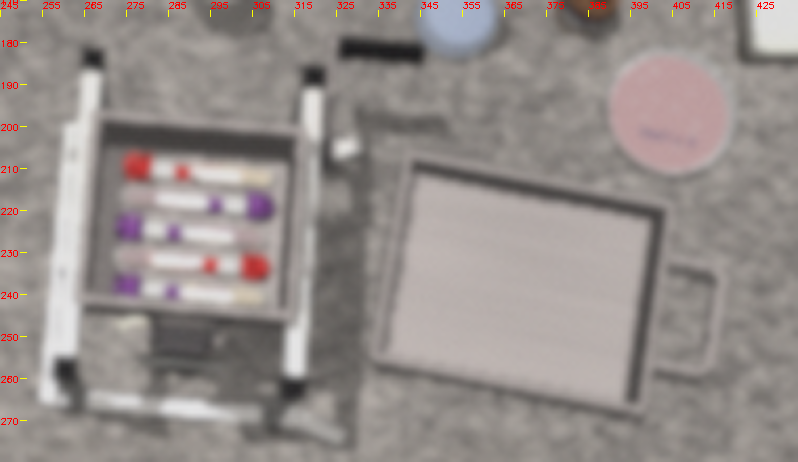

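```bash
cat > m.py <<'E'
from h import *
import pickle
def fit(loc,w):
    loc=np.array(loc);w=np.array(w); a=loc-loc.mean(0); b=w-w.mean(0)
    th=np.arctan2((a[:,0]*b[:,1]-a[:,1]*b[:,0]).sum(),(a*b).sum())
    c,s=np.cos(th),np.sin(th); Rm=np.array([[c,-s],[s,c]]); t=w.mean(0)-Rm@loc.mean(0)
    return th,t,w-(loc@Rm.T+t)
E
python3 - <<'E'
from m import *
d=pickle.load(open("top.pkl","rb"))
px={(91,65):(267,182.5),(91,-65):(319.5,187),(-91,65):(260.5,257),(-91,-65):(314.5,261.5)}
rim={(53,59):(267.5,197.5),(53,-59):(316,200.5),(-53,59):(264.5,242.5),(-53,-59):(313.5,246.5)}
loc=[];w=[]
for P,z in((px,.225),(rim,.245)):
    l=[np.array(k)/1e3 for k in P]; ww=[onz(d,*v,z)[:2] for v in P.values()]
    th,t,r=fit(l,ww); print(np.degrees(th),t,(r*1e3).round(1).tolist()); loc+=l;w+=ww
th,t,r=fit(loc,w); print("hopper",np.degrees(th),t)
T={(70,90):(343,208),(70,-90):(402.5,219.5),(-70,90):(335,257),(-70,-90):(397,268.5)}
tt,t2,r=fit([np.array(k)/1e3 for k in T],[onz(d,*v,.045)[:2] for v in T.values()]); print("tray",np.degrees(tt),t2,(r*1e3).round(1).tolist())
c,s=np.cos(tt),np.sin(tt); print("handle pred",t2+np.array([[c,-s],[s,c]])@[0,-.132], onz(d,414,247.5,.036))
# crank grip: 
c,s=np.cos(th),np.sin(th);H=lambda x,y:t+np.array([[c,-s],[s,c]])@[x,y]
print("grip pred",H(.058+.075*np.cos(.26),-.11), 171-75*np.sin(.26), onz(d,335.5,181.5,.171-.075*np.sin(.26)))
print("paddle",H(-.09,0),onz(d,288,252,.29),"stop",H(0,.075))
S=pickle.load(open("scene.pkl","rb"))
im=S["image"].copy();P=[]
for (x,y,z) in [(a,b,.225) for a in(-.091,.091) for b in(-.065,.065)]+[(a,b,.245) for a in(-.053,.053) for b in(-.059,.059)]+[(-.09,0,.278),(.058+.0725,-.11,.152)]: P.append([*H(x,y),z])
c2,s2=np.cos(tt),np.sin(tt)
for (x,y) in [(.07,.09),(.07,-.09),(-.07,.09),(-.07,-.09)]: P.append([*(t2+np.array([[c2,-s2],[s2,c2]])@[x,y]),.045])
q=proj(S,P); x0,y0=240,180;im=cv2.resize(im[y0:y0+120,x0:x0+130],None,fx=5,fy=5,interpolation=cv2.INTER_CUBIC)
for p in q: cv2.circle(im,tuple(((p+.5-[x0,y0])*5).astype(int)),3,(0,255,0),-1)
cv2.imwrite("pics/s1.png",im)
E
```

```text
-2.7003149393231887 [ 0.53896631 -0.07577687] [[1.1, -0.1], [0.3, 0.4], [-0.6, -0.8], [-0.8, 0.5]]
-1.929078475580329 [ 0.53497318 -0.07538645] [[1.5, -0.6], [2.2, 1.0], [-1.2, -1.6], [-2.6, 1.2]]
hopper -2.441678765733052 [ 0.53696975 -0.07558166]
tray -8.569782050115897 [ 0.53187963 -0.30163048] [[0.7, -4.1], [0.2, 5.2], [-0.9, -3.6], [0.0, 2.5]]
handle pred [ 0.5122098  -0.43215672] [ 0.51049277 -0.4290338   0.036     ]
grip pred [ 0.66264427 -0.19104053] 151.71895860808837 [ 0.66287542 -0.19245356  0.15171896]
paddle [ 0.44705146 -0.07174744] [ 0.45744172 -0.07143534  0.29      ] stop [ 0.54016493 -0.00064975]
```

View pics/s1.png

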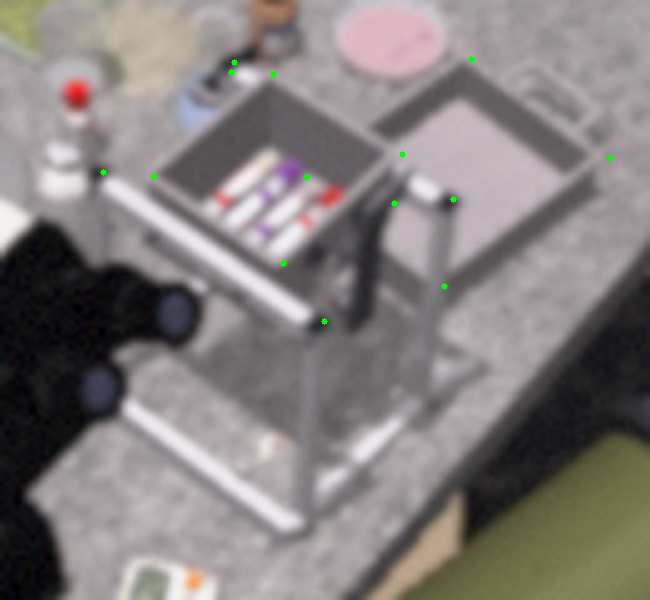

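The hopper model reprojects well onto the scene view: rim corners, posts and grip all match. Next I'll check the microscope height for a safe transit, then generate rows for the first move.

```bash
cat > plan.py <<'E'
from h import *
def rows(goal,yaw,n=None,start=None,arc=False,vmax=4.0):
    """tool-frame rows (cm,deg) from the measured pose to goal/yaw, tool kept pointing down."""
    o=env.get_obs(); p=np.array(o["tool_pos"]); rot=R.from_euler("xyz",o["tool_rot"],degrees=True)
    if start is not None: p=np.array(start[0]); rot=R.from_euler("xyz",[180,0,start[1]],degrees=True)
    g=R.from_euler("xyz",[180,0,yaw],degrees=True); goal=np.array(goal,float)
    rv=(rot.inv()*g).as_rotvec()
    if arc:
        r0,a0=np.hypot(*p[:2]),np.arctan2(p[1],p[0]); r1,a1=np.hypot(*goal[:2]),np.arctan2(goal[1],goal[0])
        f=lambda s:np.array([(r0+(r1-r0)*s)*np.cos(a0+(a1-a0)*s),(r0+(r1-r0)*s)*np.sin(a0+(a1-a0)*s),p[2]+(goal[2]-p[2])*s]); L=np.hypot(abs(a1-a0)*(r0+r1)/2,goal[2]-p[2])
    else: f=lambda s:p+(goal-p)*s; L=np.linalg.norm(goal-p)
    if n is None: n=int(max(np.ceil(L*100/vmax),np.ceil(np.degrees(np.linalg.norm(rv))/6.5),1))
    out=[]
    for i in range(n):
        ri=rot*R.from_rotvec(rv*i/n); dx=ri.inv().apply(f((i+1)/n)-f(i/n))*100
        out.append([dx.round(2).tolist(),(np.degrees(rv)/n).round(2).tolist()])
    print("tool",p.round(4),rot.as_euler("xyz",degrees=True).round(1),"n",n)
    for r in out: print(str(r).replace(" ",""))
E
python3 - <<'E'
from m import *
T=pickle.load(open("top.pkl","rb"));S=pickle.load(open("scene.pkl","rb"))
def tri(a,b):
    c1,r1=ray(T,*(np.array(a)/1.4));c2,r2=ray(S,*(np.array(b)/1.4))
    k=np.linalg.lstsq(np.c_[r1,-r2],c2-c1,rcond=None)[0]; return (c1+k[0]*r1).round(3),(c2+k[1]*r2).round(3)
print(tri((262,345),(384,340)),tri((250,188),(300,310)),tri((255,232),(330,330)))
from plan import rows
rows([.215,.60,.40],160.6)
rows([.51,-.432,.40],81.4,start=([.215,.60,.40],160.6),arc=True)
E
```

```text
(array([0.452, 0.137, 0.374]), array([0.45 , 0.136, 0.374])) (array([0.701, 0.178, 0.359]), array([0.65 , 0.16 , 0.335])) (array([0.636, 0.17 , 0.337]), array([0.579, 0.15 , 0.315]))
tool [0.2153 0.6128 0.2216] [-179.9    0.   160.7] n 5
[[-0.08,-0.25,-3.57],[-0.02,0.0,0.01]]
[[-0.08,-0.25,-3.57],[-0.02,0.0,0.01]]
[[-0.08,-0.25,-3.57],[-0.02,0.0,0.01]]
[[-0.08,-0.25,-3.57],[-0.02,0.0,0.01]]
[[-0.08,-0.24,-3.57],[-0.02,0.0,0.01]]
tool [0.215 0.6   0.4  ] [180.    0.  160.6] n 32
[[-3.85,-0.04,-0.0],[0.0,-0.0,2.47]]
[[-3.85,-0.11,-0.0],[0.0,-0.0,2.47]]
[[-3.85,-0.17,-0.0],[0.0,-0.0,2.47]]
[[-3.86,-0.24,-0.0],[0.0,-0.0,2.47]]
[[-3.86,-0.31,-0.0],[0.0,-0.0,2.47]]
[[-3.86,-0.37,-0.0],[0.0,-0.0,2.47]]
[[-3.86,-0.44,-0.0],[0.0,-0.0,2.47]]
[[-3.85,-0.51,-0.0],[0.0,-0.0,2.47]]
[[-3.85,-0.57,-0.0],[0.0,-0.0,2.47]]
[[-3.85,-0.64,-0.0],[0.0,-0.0,2.47]]
[[-3.84,-0.71,-0.0],[0.0,-0.0,2.47]]
[[-3.83,-0.77,-0.0],[0.0,-0.0,2.47]]
[[-3.83,-0.84,-0.0],[0.0,-0.0,2.47]]
[[-3.82,-0.91,-0.0],[0.0,-0.0,2.47]]
[[-3.81,-0.97,-0.0],[0.0,-0.0,2.47]]
[[-3.79,-1.04,-0.0],[0.0,-0.0,2.47]]
[[-3.78,-1.11,-0.0],[0.0,-0.0,2.47]]
[[-3.77,-1.17,-0.0],[0.0,-0.0,2.47]]
[[-3.75,-1.24,-0.0],[0.0,-0.0,2.47]]
[[-3.74,-1.31,-0.0],[0.0,-0.0,2.47]]
[[-3.72,-1.37,-0.0],[0.0,-0.0,2.47]]
[[-3.7,-1.44,-0.0],[0.0,-0.0,2.47]]
[[-3.68,-1.5,-0.0],[0.0,-0.0,2.47]]
[[-3.66,-1.57,-0.0],[0.0,-0.0,2.47]]
[[-3.64,-1.63,-0.0],[0.0,-0.0,2.47]]
[[-3.61,-1.7,-0.0],[0.0,-0.0,2.47]]
[[-3.59,-1.76,-0.0],[0.0,-0.0,2.47]]
[[-3.56,-1.82,-0.0],[0.0,-0.0,2.47]]
[[-3.54,-1.89,-0.0],[0.0,-0.0,2.47]]
[[-3.51,-1.95,-0.0],[0.0,-0.0,2.47]]
[[-3.48,-2.01,-0.0],[0.0,-0.0,2.47]]
[[-3.45,-2.08,-0.0],[0.0,-0.0,2.47]]
```

>>> {"name": "servo_tool", "arguments": {
  "plan": [
    [1,[0,0,-4],[0,0,0]],
    [1,[0,0,-4],[0,0,0]],
    [1,[0,0,-4],[0,0,0]],
    [1,[0,0,-4],[0,0,0]],
    [1,[0,0,-4],[0,0,0]],
    [1,[0,0,-4],[0,0,0]],
    [1,[0,0,-4],[0,0,0]],
    [1,[-2,0,-2],[0,0,2]],
    [1,[-4,0,0],[0,0,3.6]],
    [1,[-4,0,0],[0,0,3.6]],
    [1,[-4,0,0],[0,0,3.6]],
    [1,[-4,0,0],[0,0,3.6]],
    [1,[-4,0,0],[0,0,3.6]],
    [1,[-4,0,0],[0,0,3.6]],
    [1,[-4,0,0],[0,0,3.6]],
    [1,[-4,0,0],[0,0,3.6]],
    [1,[-4,0,0],[0,0,3.6]],
    [1,[-4,0,0],[0,0,3.6]],
    [1,[-4,0,0],[0,0,3.6]],
    [1,[-4,0,0],[0,0,3.6]]
  ]
}}

```text
time_s: 1.77
tool_pos: [0.5923, 0.295, 0.5168]
tool_rot: [-178.3, 0.7, 114.9]
force: [1.7, 0.3, 0.1]
grip_width: 0.0869
```

>>> {"name": "servo_tool", "arguments": {
  "plan": [
    [1,[-4,0,0],[0,0,3.6]],
    [1,[-4,0,0],[0,0,3.6]],
    [1,[-4,0,0],[0,0,3.6]],
    [1,[-4,0,0],[0,0,3.6]],
    [1,[-4,0,0],[0,0,3.6]],
    [1,[-4,0,0],[0,0,3.6]],
    [1,[-4,0,0],[0,0,3.6]],
    [1,[-4,0,0],[0,0,3.6]],
    [1,[-4,0,0],[0,0,3.6]],
    [1,[-4,0,0],[0,0,0]],
    [1,[-4,0,0],[0,0,0]],
    [1,[0,0,0],[0,0,0]]
  ]
}}

```text
time_s: 2.77
tool_pos: [0.6423, -0.1614, 0.5137]
tool_rot: [-177.9, 2.2, 79.9]
force: [0.4, -0.4, 0.0]
grip_width: 0.0872
```

```bash
python3 -c "
from plan import rows
rows([.511,-.42,.30],81.4)"
```

```text
tool [ 0.6423 -0.1614  0.5137] [-177.9    2.2   79.9] n 10
[[-2.69,-0.76,2.27],[-0.21,0.22,-0.15]]
[[-2.7,-0.77,2.26],[-0.21,0.22,-0.15]]
[[-2.7,-0.79,2.25],[-0.21,0.22,-0.15]]
[[-2.71,-0.8,2.23],[-0.21,0.22,-0.15]]
[[-2.72,-0.82,2.22],[-0.21,0.22,-0.15]]
[[-2.72,-0.84,2.21],[-0.21,0.22,-0.15]]
[[-2.73,-0.85,2.19],[-0.21,0.22,-0.15]]
[[-2.74,-0.87,2.18],[-0.21,0.22,-0.15]]
[[-2.74,-0.88,2.16],[-0.21,0.22,-0.15]]
[[-2.75,-0.9,2.15],[-0.21,0.22,-0.15]]
```

>>> {"name": "servo_tool", "arguments": {
  "plan": [
    [1,[-2.7,-0.8,2.2],[-0.2,0.2,-0.1]],
    [1,[-2.7,-0.8,2.2],[-0.2,0.2,-0.1]],
    [1,[-2.7,-0.8,2.2],[-0.2,0.2,-0.1]],
    [1,[-2.7,-0.8,2.2],[-0.2,0.2,-0.1]],
    [1,[-2.7,-0.8,2.2],[-0.2,0.2,-0.1]],
    [1,[-2.7,-0.8,2.2],[-0.2,0.2,-0.1]],
    [1,[-2.7,-0.8,2.2],[-0.2,0.2,-0.1]],
    [1,[-2.7,-0.8,2.2],[-0.2,0.2,-0.1]],
    [1,[-2.7,-0.8,2.2],[-0.2,0.2,-0.1]],
    [1,[-2.7,-0.8,2.2],[-0.2,0.2,-0.1]],
    [1,[-2,-1,0],[-0.2,0.2,-0.1]],
    [1,[0,0,0],[0,0,0]],
    [1,[0,0,0],[0,0,0]]
  ]
}}

```text
time_s: 3.85
tool_pos: [0.4912, -0.445, 0.2828]
tool_rot: [-179.7, -0.4, 80.7]
force: [0.3, 0.5, 0.5]
grip_width: 0.0869
```

```bash
cat >> h.py <<'E'
def wcam(name):
    o=env.get_obs(); d=env.read_camera("wrist")
    Tw=np.eye(4); Tw[:3,:3]=R.from_euler("xyz",o["tool_rot"],degrees=True).as_matrix(); Tw[:3,3]=o["tool_pos"]
    W=Tw@np.array(d["T_tool_cam"]); i=np.linalg.inv(W); d["rvec"]=cv2.Rodrigues(i[:3,:3])[0]; d["tvec"]=i[:3,3]
    import pickle; pickle.dump(d,open(name+".pkl","wb")); print(np.round(o["tool_pos"],4),np.round(o["tool_rot"],1)); return d
E
python3 - <<'E'
from h import *
d=wcam("w1"); cv2.imwrite("pics/w1.png",d["image"])
E
```

```text
[ 0.4912 -0.445   0.2828] [-179.7   -0.4   80.7]
```

View pics/w1.png

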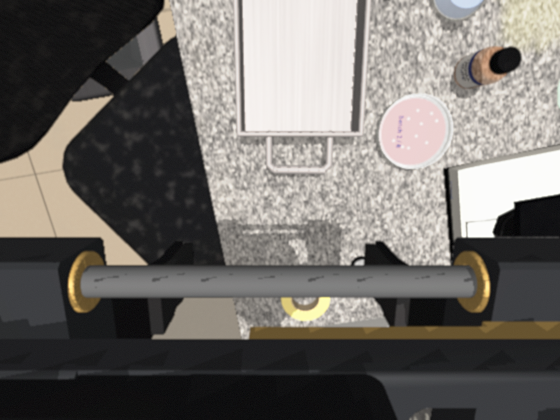

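The wrist view shows the handle bar from (269,169) to (332,169), and the tray's -y rim from (237,135) to (362,135).

```bash
python3 - <<'E'
from h import *
import pickle
d=pickle.load(open("w1.pkl","rb"))
a,b=onz(d,272,168.5,.036),onz(d,329,168.5,.036); print("bar",a,b,np.linalg.norm(a-b),(a+b)/2)
e,f=onz(d,237,134,.045),onz(d,362.5,134,.045); g,h=onz(d,239,0,.045),onz(d,369,0,.045)
print("rim",e,f,np.linalg.norm(e-f),"angs",np.degrees(np.arctan2(*(f-e)[1::-1])),np.degrees(np.arctan2(*(b-a)[1::-1])))
from plan import rows
m=(a+b)/2; print(m)
rows([m[0],m[1],.10],90+np.degrees(np.arctan2(*(f-e)[1::-1])))
E
```

```text
bar [ 0.48509061 -0.42456752  0.036     ] [ 0.55298157 -0.43565665  0.036     ] 0.06879062948220017 [ 0.51903609 -0.43011209  0.036     ]
rim [ 0.45221796 -0.37790975  0.045     ] [ 0.5949377  -0.40130707  0.045     ] 0.14462488748452262 angs -9.310190117181786 -9.276619662853115
[ 0.51903609 -0.43011209  0.036     ]
tool [ 0.4908 -0.4456  0.2833] [-179.7   -0.3   80.7] n 5
[[0.37,0.53,3.67],[-0.07,-0.07,0.0]]
[[0.38,0.52,3.67],[-0.07,-0.07,0.0]]
[[0.38,0.52,3.67],[-0.07,-0.07,0.0]]
[[0.39,0.52,3.67],[-0.07,-0.07,0.0]]
[[0.39,0.51,3.67],[-0.07,-0.07,0.0]]
```

>>> {"name": "servo_tool", "arguments": {
  "plan": [
    [1,[0.4,0.5,4],[0,0,0]],
    [1,[0.4,0.5,4],[0,0,0]],
    [1,[0.4,0.5,4],[0,0,0]],
    [1,[0.4,0.5,4],[0,0,0]],
    [1,[0.4,0.5,3],[0,0,0]],
    [1,[0,0,0],[0,0,0]],
    [1,[0,0,0],[0,0,0]]
  ]
}}

```text
time_s: 4.48
tool_pos: [0.5324, -0.4216, 0.0948]
tool_rot: [179.4, -0.2, 81.5]
force: [-0.8, 0.0, 1.2]
grip_width: 0.0874
```

```bash
python3 -c "
from plan import rows
rows([.518,-.430,.018],80.7)"
```

```text
tool [ 0.5324 -0.4216  0.0948] [179.4  -0.2  81.5] n 2
[[-0.54,-0.69,3.83],[0.3,-0.1,0.4]]
[[-0.53,-0.66,3.84],[0.3,-0.1,0.4]]
```

>>> {"name": "servo_tool", "arguments": {
  "plan": [
    [1,[-1,-1.3,0.5],[0.3,0,0.4]],
    [1,[0,0,0],[0.3,0,0.4]],
    [1,[0,0,0],[0,0,0]],
    [1,[0,0,0],[0,0,0]]
  ]
}}

```text
time_s: 4.82
tool_pos: [0.5203, -0.432, 0.0971]
tool_rot: [179.6, 0.0, 80.7]
force: [-0.9, -0.6, -0.3]
grip_width: 0.0871
```

```bash
python3 -c "
from plan import rows
rows([.518,-.430,.018],80.7)"
```

```text
tool [ 0.5203 -0.432   0.0971] [179.6   0.   80.7] n 2
[[0.08,-0.16,3.96],[0.22,0.02,0.02]]
[[0.08,-0.14,3.96],[0.22,0.02,0.02]]
```

>>> {"name": "servo_tool", "arguments": {
  "plan": [
    [1,[0.1,-0.2,2],[0.2,0,0]],
    [1,[0.1,0,2],[0.2,0,0]],
    [1,[0,0,2],[0,0,0]],
    [1,[0,0,1],[0,0,0]],
    [1,[0,0,0.3],[0,0,0]],
    [1,[0,0,0],[0,0,0]]
  ],
  "force": 20
}}

```text
time_s: 5.32
tool_pos: [0.5227, -0.4403, 0.0359]
tool_rot: [178.9, 0.7, 80.4]
force: [-0.2, 0.5, 0.1]
grip_width: 0.0873
```

>>> {"name": "servo_tool", "arguments": {
  "plan": [
    [0.4,[0,0,0],[0,0,0]],
    [0.4,[0,0,0],[0,0,0]],
    [0.4,[0,0,0],[0,0,0]],
    [0.4,[0,0,0],[0,0,0]],
    [0.4,[0,0,0],[0,0,0]]
  ],
  "force": 25
}}

```text
time_s: 5.73
tool_pos: [0.5228, -0.4421, 0.0392]
tool_rot: [178.7, 0.8, 80.4]
force: [-1.3, 0.7, -0.0]
grip_width: 0.0616
```

>>> {"name": "servo_tool", "arguments": {
  "plan": [
    [1,[0,0,0],[0,0,0]],
    [1,[0,0,0],[0.5,0,0]],
    [1,[0,0,0],[0.5,0,0]],
    [1,[1,-0.2,0],[0,-0.4,0]],
    [1,[0.3,0,1],[0,0,0]],
    [1,[0.2,0,1],[0,0,0]],
    [1,[0,0,0],[0,0,0]]
  ]
}}

```text
time_s: 6.32
tool_pos: [0.5268, -0.4243, 0.0184]
tool_rot: [179.6, 1.2, 80.5]
force: [-0.5, 0.1, -0.8]
grip_width: 0.0865
```

>>> {"name": "servo_tool", "arguments": {
  "plan": [
    [1,[-0.4,-0.6,0],[0,-0.5,0]],
    [1,[0,0,0],[0,-0.5,0]],
    [1,[0,0,0],[0,0,0]],
    [0.4,[0,0,0],[0,0,0]],
    [0.4,[0,0,0],[0,0,0]],
    [0.4,[0,0,0],[0,0,0]],
    [0.4,[0,0,0],[0,0,0]],
    [0.4,[0,0,0],[0,0,0]],
    [0.4,[0,0,0],[0,0,0]]
  ]
}}

```text
time_s: 7.07
tool_pos: [0.5193, -0.4268, 0.017]
tool_rot: [179.6, 2.3, 80.5]
force: [0.6, -0.4, -1.3]
grip_width: 0.0784
```

```bash
python3 - <<'E'
from h import *
d=cam("top")
import pickle; pickle.dump(d,open("top2.pkl","wb"))
c=d["image"][170:280,245:435]; c=cv2.resize(c,None,fx=4.2,fy=4.2,interpolation=cv2.INTER_CUBIC)
w=wcam("w2"); cv2.imwrite("pics/b.png",np.vstack([c[:460],cv2.resize(w["image"][0:140],(c.shape[1],140*c.shape[1]//560))])[:640])
E
```

```text
[ 0.5194 -0.4268  0.017 ] [179.6   2.3  80.5]
```

View pics/b.png

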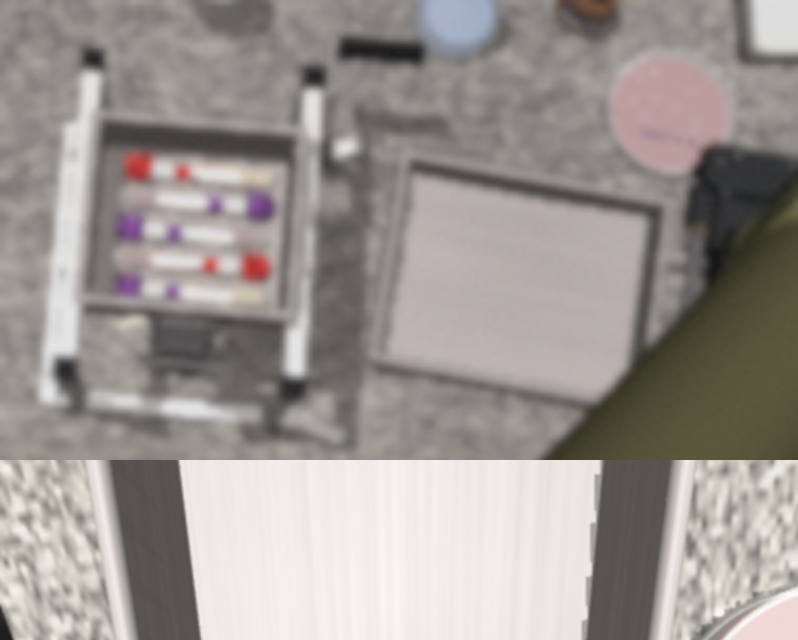

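The tray is undisturbed and the dish hasn't been touched. The grip width reads 78 mm, so I'll check whether the fingers have settled.

>>> {"name": "servo_tool", "arguments": {
  "plan": [
    [0.4,[0,0,0],[0,-0.5,0]],
    [0.4,[0,0,0],[0,-0.5,0]],
    [0.4,[0,0,0],[0,0,0]]
  ]
}}

```text
time_s: 7.42
tool_pos: [0.5191, -0.4273, 0.0171]
tool_rot: [179.6, 3.4, 80.5]
force: [0.3, -0.9, -0.8]
grip_width: 0.0786
```

>>> {"name": "servo_tool", "arguments": {
  "plan": [
    [1,[0,0,0],[0,0,0]],
    [1,[0,0,0],[0,1.7,0]],
    [1,[-0.1,0,0],[0,1.7,0]],
    [1,[0,0,0],[0,0,0]],
    [0.4,[0,0,0],[0,0,0]],
    [0.4,[0,0,0],[0,0,0]],
    [0.4,[0,0,0],[0,0,0]],
    [0.4,[0,0,0],[0,0,0]]
  ]
}}

```text
time_s: 8.08
tool_pos: [0.5192, -0.4279, 0.0177]
tool_rot: [179.6, 0.1, 80.5]
force: [0.2, -0.8, -0.6]
grip_width: 0.0785
```

```bash
cat > tr.py <<'E'
from plan import *
# tray target: y_h = hopper-frame tray origin y ; handle = origin -132mm
th=np.radians(-2.5); t=np.array([.537,-.0756]); M=np.array([[np.cos(th),-np.sin(th)],[np.sin(th),np.cos(th)]])
H=lambda x,y:t+M@[x,y]
E
python3 - <<'E'
from tr import *
for y in(-.26,-.20,-.147): print(y,H(0,y))
rows([*H(0,-.30),.018],87.5,vmax=2)
E
```

```text
-0.26 [ 0.52565896 -0.33535254]
-0.2 [ 0.52827612 -0.27540964]
-0.147 [ 0.53058795 -0.22246009]
tool [ 0.5192 -0.4279  0.0177] [1.796e+02 1.000e-01 8.050e+01] n 3
[[1.75,-0.13,-0.01],[0.12,0.03,-2.32]]
[[1.76,-0.06,-0.01],[0.12,0.03,-2.32]]
[[1.76,0.01,-0.01],[0.12,0.03,-2.32]]
```

>>> {"name": "servo_tool", "arguments": {
  "plan": [
    [0.4,[-0.3,0,0],[0,0,-1.8]],
    [0.4,[0,0,0],[0,0,-1.8]],
    [0.4,[0,0,0],[0,0,-1.7]],
    [0.4,[0,0,0],[0,0,-1.7]],
    [0.4,[0,0,0],[0,0,0]]
  ]
}}

```text
time_s: 8.5
tool_pos: [0.5231, -0.4269, 0.018]
tool_rot: [179.4, 0.0, 87.9]
force: [0.8, -1.7, -0.6]
grip_width: 0.078
```

```bash
cat > crop.py <<'E'
from h import *
import sys,pickle
d=cam("top"); pickle.dump(d,open(sys.argv[1]+".pkl","wb"))
c=d["image"][170:280,245:435]; c=cv2.resize(c,None,fx=4.2,fy=4.2,interpolation=cv2.INTER_CUBIC)
for i in range(0,190,10): cv2.putText(c,str(245+i),(int(i*4.2),8),0,.3,(0,0,255)); cv2.line(c,(int(i*4.2),10),(int(i*4.2),16),(0,255,255),1)
for i in range(0,110,10): cv2.putText(c,str(170+i),(0,int(i*4.2)+4),0,.3,(0,0,255)); cv2.line(c,(20,int(i*4.2)),(26,int(i*4.2)),(0,255,255),1)
cv2.imwrite("pics/"+sys.argv[1]+".png",c)
E
python3 crop.py t3; python3 -c "
from tr import *
rows([*H(0,-.30),.018],87.5,vmax=2)"
```

```text
tool [ 0.5229 -0.4269  0.0179] [179.4   0.   87.9] n 3
[[1.72,-0.03,-0.0],[0.2,0.0,0.12]]
[[1.72,-0.03,-0.0],[0.2,0.0,0.12]]
[[1.72,-0.04,-0.0],[0.2,0.0,0.12]]
```

View pics/t3.png

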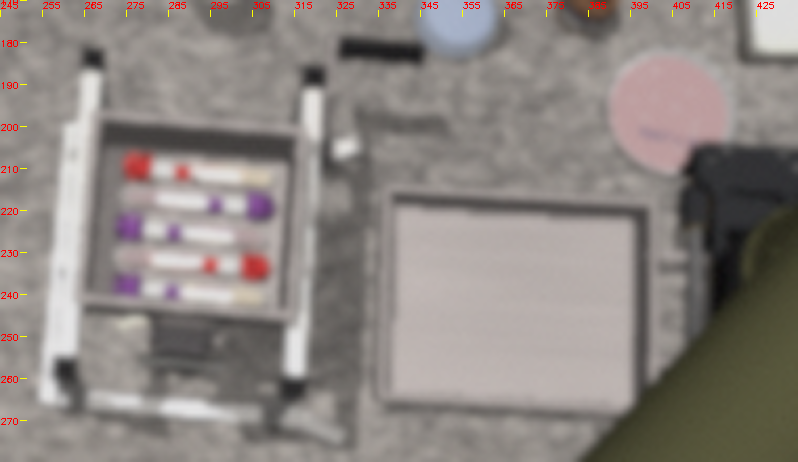

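The tray turned with the gripper and is now square to the hopper. Now I'll drive it in.

>>> {"name": "servo_tool", "arguments": {
  "plan": [
    [0.4,[1.7,0,0],[0.1,0,0]],
    [0.4,[1.7,0,0],[0.1,0,0]],
    [0.4,[1.7,0,0],[0.1,0,0]],
    [0.4,[1.7,0,0],[0.1,0,0]],
    [0.4,[1.7,0,0],[0.1,0,0]],
    [0.4,[1.7,0,0],[0,0,0]],
    [0.4,[0,0,0],[0,0,0]],
    [0.4,[0,0,0],[0,0,0]]
  ]
}}

```text
time_s: 9.22
tool_pos: [0.5243, -0.3297, 0.018]
tool_rot: [179.8, 0.7, 87.1]
force: [-1.0, -2.7, -1.5]
grip_width: 0.0783
```

```bash
python3 -c "
from tr import *
rows([*H(0,-.147),.018],87.5,vmax=2)"
```

```text
tool [ 0.5243 -0.3297  0.018 ] [179.8   0.7  87.1] n 6
[[1.79,0.01,-0.02],[0.03,0.12,-0.07]]
[[1.79,0.02,-0.02],[0.03,0.12,-0.07]]
[[1.79,0.02,-0.02],[0.03,0.12,-0.07]]
[[1.79,0.02,-0.01],[0.03,0.12,-0.07]]
[[1.79,0.02,-0.01],[0.03,0.12,-0.07]]
[[1.79,0.02,-0.0],[0.03,0.12,-0.07]]
```

>>> {"name": "servo_tool", "arguments": {
  "plan": [
    [0.4,[1.8,0,0],[0,0.1,0]],
    [0.4,[1.8,0,0],[0,0.1,0]],
    [0.4,[1.8,0,0],[0,0.1,0]],
    [0.4,[1.8,0,0],[0,0.1,0]],
    [0.4,[1.5,0,0],[0,0.1,0]],
    [0.4,[0,0,0],[0,0.1,0]],
    [0.4,[0,0,0],[0,0,0]]
  ]
}}

```text
time_s: 9.8
tool_pos: [0.5268, -0.2547, 0.0177]
tool_rot: [179.7, 0.8, 86.3]
force: [-0.7, -0.9, -0.7]
grip_width: 0.0785
```

>>> {"name": "servo_tool", "arguments": {
  "plan": [
    [0.4,[0.5,0,0],[0,0,0]],
    [0.4,[0.5,0,0],[0,0,0]],
    [0.4,[0.5,0,0],[0,0,0]],
    [0.4,[0.5,0,0],[0,0,0]]
  ]
}}

```text
time_s: 10.13
tool_pos: [0.5268, -0.2423, 0.0178]
tool_rot: [179.7, 1.2, 85.8]
force: [-0.1, -1.9, -0.2]
grip_width: 0.0786
```

>>> {"name": "servo_tool", "arguments": {
  "plan": [
    [0.4,[0.6,0,0],[0,0.4,-0.6]],
    [0.4,[0.6,0,0],[0,0.4,-0.6]],
    [0.4,[0.5,0,0],[0,0.2,-0.6]],
    [0.4,[0.4,0,0],[0,0,0]],
    [0.4,[0.4,0,0],[0,0,0]],
    [0.4,[0.4,0,0],[0,0,0]]
  ]
}}

```text
time_s: 10.63
tool_pos: [0.527, -0.2194, 0.0182]
tool_rot: [179.7, 0.8, 87.5]
force: [-1.4, -10.8, -0.8]
grip_width: 0.0784
```

>>> {"name": "servo_tool", "arguments": {
  "plan": [
    [0.4,[0.4,0,0],[0,0,0]],
    [0.4,[0.4,0,0],[0,0,0]],
    [0.4,[0.4,0,0],[0,0,0]]
  ]
}}

```text
time_s: 10.88
tool_pos: [0.5251, -0.2191, 0.0191]
tool_rot: [179.6, 1.6, 87.0]
force: [-0.4, -10.0, -1.7]
grip_width: 0.0782
```

The tray stopped at y=-0.219 with 10 N of resistance, so it is home against the buffers. I'll release it and rise.

>>> {"name": "servo_tool", "arguments": {
  "plan": [
    [0.4,[-0.05,0,0],[0,0,0]],
    [1,[0,0,0],[0,0,0]],
    [1,[0,0,0],[0,0,0]],
    [1,[0,0,0],[0,0,0]],
    [1,[-0.1,0,-2],[0,0,0]],
    [1,[0,0,-4],[0,0,0]],
    [1,[0,0,-4],[0,0,0]],
    [1,[0,0,-4],[0,0,0]],
    [1,[0,0,-4],[0,0,0]],
    [1,[0,0,-4],[0,0,0]],
    [1,[0,0,-4],[0,0,0]],
    [1,[0,0,-4],[0,0,0]],
    [1,[0,0,-4],[0,0,0]],
    [1,[0,0,-4],[0,0,0]],
    [1,[0,0,-2],[0,0,0]],
    [0,[0,0,0],[0,0,0]],
    [0,[0,0,0],[0,0,0]]
  ]
}}

```text
time_s: 12.3
tool_pos: [0.5228, -0.1946, 0.4346]
tool_rot: [-179.9, 0.7, 88.2]
force: [-0.2, -0.6, -0.7]
grip_width: 0.0797
```

```bash
python3 - <<'E'
from m import *
d=cam("top"); pickle.dump(d,open("t4.pkl","wb"))
a=cv2.resize(d["image"][165:285,240:380],None,fx=4,fy=4,interpolation=cv2.INTER_CUBIC)
s=cam("scene"); pickle.dump(s,open("s4.pkl","wb"));b=cv2.resize(s["image"][180:300,240:300],None,fx=4,fy=4,interpolation=cv2.INTER_CUBIC)
cv2.imwrite("pics/t4.png",np.hstack([a,b]))
E
python3 - <<'E'
from tr import *
print("paddle",H(-.09,0), "n", M[:,0]); rows([*H(-.135,0),.45],87.5)
E
```

```text
paddle [ 0.44708566 -0.07167426] n [ 0.99904822 -0.04361939]
tool [ 0.5223 -0.1946  0.4331] [-179.8    0.7   88.2] n 5
[[2.42,-2.48,-0.36],[-0.04,0.14,0.14]]
[[2.41,-2.49,-0.36],[-0.04,0.14,0.14]]
[[2.41,-2.49,-0.35],[-0.04,0.14,0.14]]
[[2.4,-2.5,-0.35],[-0.04,0.14,0.14]]
[[2.4,-2.51,-0.34],[-0.04,0.14,0.14]]
```

View pics/t4.png

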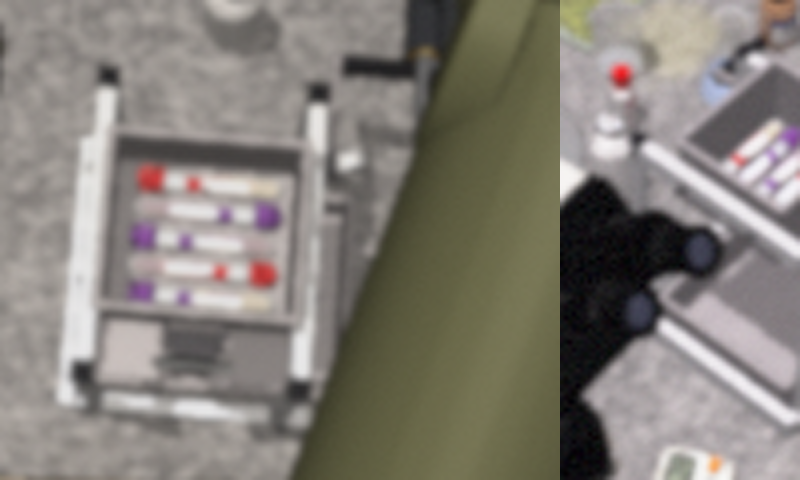

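The tray is home under the hopper: its handle end sits inside the frame and it looks square. Next I move to the -x side of the paddle with the fingers shut.

>>> {"name": "servo_tool", "arguments": {
  "plan": [
    [0,[2.4,-2,0],[0,0,0]],
    [0,[2.4,-2,0],[0,0.2,0]],
    [0,[2.4,-2,0],[0,0.2,0]],
    [0,[2.3,-2,0],[0,0.2,0]],
    [0,[2,-2,0],[0,0,0]],
    [0,[0,0,0],[0,0,0]],
    [0,[0,0,0],[0,0,0]]
  ]
}}

```text
time_s: 12.98
tool_pos: [0.4178, -0.0697, 0.4161]
tool_rot: [-178.2, 0.2, 88.3]
force: [0.1, -1.0, -1.0]
grip_width: 0.0267
```

```bash
python3 - <<'E'
from tr import *
print(H(-.12,0)); rows([*H(-.12,0),.268],87.5)
E
```

```text
[ 0.41711421 -0.07036567]
tool [ 0.4178 -0.0697  0.4161] [-178.2    0.2   88.3] n 4
[[-0.0,0.1,3.7],[-0.45,0.06,0.21]]
[[-0.01,0.07,3.7],[-0.45,0.06,0.21]]
[[-0.01,0.04,3.7],[-0.45,0.06,0.21]]
[[-0.01,0.01,3.7],[-0.45,0.06,0.21]]
```

>>> {"name": "servo_tool", "arguments": {
  "plan": [
    [0,[0,0,0],[-0.9,0,0.3]],
    [0,[0,0,2],[-0.9,0,0.3]],
    [0,[0,0,3],[0,0,0]],
    [0,[0,0,3],[0,0,0]],
    [0,[0,0,0],[0,0,0]],
    [0,[0,0,0],[0,0,0]]
  ]
}}

```text
time_s: 13.48
tool_pos: [0.4181, -0.0739, 0.329]
tool_rot: [-179.9, 0.3, 87.3]
force: [0.1, -0.3, 1.0]
grip_width: 0.0008
```

>>> {"name": "servo_tool", "arguments": {
  "plan": [
    [0,[0.2,0,3],[0,0,0]],
    [0,[0,0,2.5],[0,0,0]],
    [0,[0,0,0.3],[0,0,0]],
    [0,[0,0,0],[0,0,0]],
    [0,[0,0,0],[0,0,0]]
  ]
}}

```text
time_s: 13.9
tool_pos: [0.4225, -0.0751, 0.2762]
tool_rot: [179.7, 0.3, 87.0]
force: [-0.1, 0.1, 0.5]
grip_width: 0.0002
```

>>> {"name": "servo_tool", "arguments": {
  "plan": [
    [0,[0.1,0,0.6],[0,0,0]],
    [0,[0,0.5,0],[0,0,0]],
    [0,[0,0.5,0],[0,0,0]],
    [0,[0,0.5,0],[0,0,0]],
    [0,[0,0,0],[0,0,0]]
  ]
}}

```text
time_s: 14.32
tool_pos: [0.4419, -0.0754, 0.2762]
tool_rot: [179.2, 0.3, 87.0]
force: [-1.0, 1.0, -1.1]
grip_width: 0.0006
```

>>> {"name": "servo_tool", "arguments": {
  "plan": [
    [0,[0,0.5,0],[0,0,0]],
    [0,[0,0.5,0],[0,0,0]],
    [0,[0,0.5,0],[0,0,0]],
    [0,[0,0.3,0],[0,0,0]],
    [0,[0,0,0],[0,0,0]]
  ]
}}

```text
time_s: 14.73
tool_pos: [0.4607, -0.0764, 0.2775]
tool_rot: [179.4, 0.3, 87.0]
force: [-3.5, 1.1, 2.4]
grip_width: 0.0008
```

```bash
cat > chk.py <<'E'
from m import *
import sys
a0=pickle.load(open("top.pkl","rb"))["image"]; d=cam("top"); pickle.dump(d,open(sys.argv[1]+".pkl","wb")); a=d["image"]
def cnt(a):
    h=cv2.cvtColor(a[200:245,265:316],cv2.COLOR_BGR2HSV); return int(((h[...,1]>110)&(h[...,2]>60)).sum())
g=lambda a:int((a[176:190,324:348].max(2)<50).sum())
print("coloured",cnt(a0),cnt(a),"grip dark at shut place",g(a0),g(a)); print(env.get_obs()["force"].round(1))
E
python3 chk.py t5
```

```text
coloured 83 0 grip dark at shut place 50 55
[-3.3  0.8  2.6]
```

```bash
python3 - <<'E'
from m import *
d=pickle.load(open("t5.pkl","rb"))
a=cv2.resize(d["image"][165:285,240:380],None,fx=3,fy=3,interpolation=cv2.INTER_CUBIC)
s=cam("scene"); b=cv2.resize(s["image"][180:300,235:355],None,fx=3,fy=3,interpolation=cv2.INTER_CUBIC)
cv2.imwrite("pics/t5.png",np.hstack([a,b]))
E
```

```text
(no output)
```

View pics/t5.png

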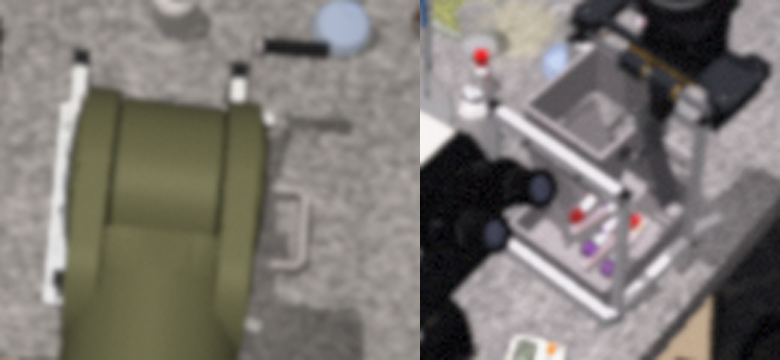

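The pictures show the hopper empty, with the red and purple caps lying in the tray under it. I'll back off the paddle, rise, and go look at the crank grip.

>>> {"name": "servo_tool", "arguments": {
  "plan": [
    [0,[0,-1.5,0],[0,0,0]],
    [0,[0,-1.5,0],[0,0,0]],
    [0,[0,-1,-1],[0,0,0]],
    [0,[0,0,-4],[0,0,0]],
    [0,[0,0,-4],[0,0,0]],
    [0,[0,0,-4],[0,0,0]],
    [0,[0,0,-2],[0,0,0]],
    [0.6,[-3,1,0],[0,0,0]],
    [0.6,[-3,2,0],[0,0,0]],
    [0.6,[-3,3,0],[0,0,0]],
    [0.6,[-3,3,0],[0,0,0]],
    [0.6,[-3,3,0],[0,0,0]],
    [0.6,[-2,3,0],[0,0,0]],
    [0.6,[0,2,0],[0,0,0]],
    [0.6,[0,2,0],[0,0,0]],
    [0.6,[0,0,0],[0,0,0]],
    [0.6,[0,0,0],[0,0,0]]
  ]
}}

```text
time_s: 16.25
tool_pos: [0.6091, -0.2559, 0.4328]
tool_rot: [178.1, 0.9, 87.5]
force: [-0.5, 0.4, 0.6]
grip_width: 0.0508
```

```bash
python3 - <<'E'
from h import *
d=wcam("w3"); cv2.imwrite("pics/w3.png",d["image"])
import tr
for ph in(1.04,):
    x,z=.058+.075*np.cos(ph),.171+.075*np.sin(ph); P=[[*tr.H(x,y),z] for y in(-.082,-.138)]
    print(P,proj(d,P))
E
```

```text
[ 0.6091 -0.2559  0.4328] [178.1   0.9  87.5]
[[np.float64(0.6292983906665741), np.float64(-0.16170795494883308), np.float64(0.23568031704325038)], [np.float64(0.6268557049741152), np.float64(-0.21765465535741713), np.float64(0.23568031704325038)]] [[288.04145364  93.90991269]
 [287.70441827 150.46338865]]
```

View pics/w3.png

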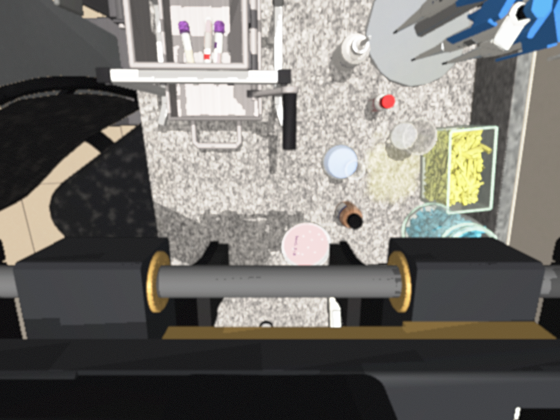

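The grip is seen at (289, 93–149), within 2 px of where the model puts it at 1.3 rad open. Three tubes are visible in the tray from here.

>>> {"name": "servo_tool", "arguments": {
  "plan": [
    [0.5,[1.7,0.5,1],[0.9,0.3,0]],
    [0.5,[1.7,0.5,2],[0.9,0.3,0]],
    [0.5,[1.6,0.5,3],[0,0,0]],
    [0.5,[0,0,3],[0,0,0]],
    [0.5,[0,0,0],[0,0,0]],
    [0.5,[0,0,0],[0,0,0]]
  ]
}}

```text
time_s: 16.8
tool_pos: [0.6243, -0.2051, 0.3443]
tool_rot: [179.4, 0.3, 87.4]
force: [0.2, 0.1, 1.0]
grip_width: 0.0435
```

```bash
python3 -c "
from tr import *
rows([.628,-.203,.222],87.5)"
```

```text
tool [ 0.6243 -0.2051  0.3443] [179.4   0.3  87.4] n 4
[[0.07,0.06,3.06],[0.15,0.07,-0.01]]
[[0.07,0.07,3.06],[0.15,0.07,-0.01]]
[[0.06,0.07,3.06],[0.15,0.07,-0.01]]
[[0.06,0.08,3.06],[0.15,0.07,-0.01]]
```

>>> {"name": "servo_tool", "arguments": {
  "plan": [
    [0.5,[0.1,0.2,3],[0.2,0.1,0]],
    [0.5,[0.1,0.1,3],[0.2,0.1,0]],
    [0.5,[0,0.1,3],[0.2,0,0]],
    [0.5,[0,0,1.5],[0,0,0]],
    [0.5,[0,0,0],[0,0,0]],
    [0.5,[0,0,0],[0,0,0]]
  ]
}}

```text
time_s: 17.3
tool_pos: [0.6322, -0.2083, 0.2535]
tool_rot: [178.7, 0.3, 87.3]
force: [-0.6, 0.2, 0.6]
grip_width: 0.0434
```

>>> {"name": "servo_tool", "arguments": {
  "plan": [
    [0.5,[0.4,-0.3,1.5],[0.6,0,0]],
    [0.5,[0.2,0,1.3],[0.6,0,0]],
    [0.5,[0,0,0.3],[0,0,0]],
    [0.5,[0,0,0],[0,0,0]]
  ]
}}

```text
time_s: 17.63
tool_pos: [0.6325, -0.204, 0.2278]
tool_rot: [179.4, 0.4, 87.2]
force: [-0.5, 0.5, -0.3]
grip_width: 0.0434
```

>>> {"name": "servo_tool", "arguments": {
  "plan": [
    [0.5,[0,-0.4,0.5],[0.3,0,0]],
    [0.5,[0,0,0],[0,0,0]],
    [0,[0,0,0],[0,0,0]],
    [0,[0,0,0],[0,0,0]],
    [0,[0,0,0],[0,0,0]],
    [0,[0,0,0],[0,0,0]],
    [0,[0,0,0],[0,0,0]]
  ],
  "force": 20
}}

```text
time_s: 18.22
tool_pos: [0.6289, -0.2041, 0.2238]
tool_rot: [179.6, 0.4, 87.2]
force: [-0.1, -0.5, -1.1]
grip_width: 0.0182
```

```bash
python3 - <<'E'
from tr import *
o=env.get_obs(); print(o["tool_pos"].round(4),o["grip_width"],o["force"].round(1))
g=o["tool_pos"]; x=(M.T@(g[:2]-t))[0]
print("x_h",x,"y_h",(M.T@(g[:2]-t))[1])
p=np.linspace(1.04,-.31,16); X=.075*np.cos(p)*100; Z=.075*np.sin(p)*100
print(np.c_[p[1:],np.diff(X),-np.diff(Z)].round(2).tolist())
E
```

```text
[ 0.6289 -0.2041  0.2238] 0.018245763175276018 [-0.1 -0.5 -1.1]
x_h 0.09737155870053701 y_h -0.12436662518357072
[[0.95, 0.57, 0.37], [0.86, 0.53, 0.42], [0.77, 0.49, 0.46], [0.68, 0.45, 0.51], [0.59, 0.4, 0.54], [0.5, 0.35, 0.58], [0.41, 0.3, 0.61], [0.32, 0.24, 0.63], [0.23, 0.18, 0.65], [0.14, 0.12, 0.66], [0.05, 0.06, 0.67], [-0.04, 0.0, 0.67], [-0.13, -0.06, 0.67], [-0.22, -0.12, 0.66], [-0.31, -0.18, 0.65]]
```

>>> {"name": "servo_tool", "arguments": {
  "plan": [
    [0,[0,0,0],[0,0,0]],
    [0,[0,0.6,0.4],[0,0,0]],
    [0,[0,0.5,0.4],[0,0,0]],
    [0,[0,0.5,0.5],[0,0,0]],
    [0,[0,0.5,0.5],[0,0,0]],
    [0,[0,0.4,0.5],[0,0,0]],
    [0,[0,0,0],[0,0,0]]
  ]
}}

```text
time_s: 18.8
tool_pos: [0.6543, -0.2059, 0.1991]
tool_rot: [179.9, 0.4, 87.2]
force: [-1.2, 0.5, 2.5]
grip_width: 0.0145
```

```bash
cat > arc.py <<'E'
from tr import *
o=env.get_obs(); g=o["tool_pos"]; x,y=M.T@(g[:2]-t); dx,dz=x-.058-.0014,g[2]+.0119-.171
print(o["time_s"],"phi",np.arctan2(dz,dx).round(3),"r",np.hypot(dx,dz).round(4),"yh",y.round(4),"w",o["grip_width"],"f",o["force"].round(1),o["tool_rot"].round(1))
E
python3 arc.py
```

```text
18.8 phi 0.563 r 0.075 yh -0.125 w 0.01454465620275246 f [-1.2  0.5  2.5] [179.9   0.4  87.2]
```

The grip tracks the arc exactly: radius 75.0 mm and width 14.5 mm. I'll continue.

>>> {"name": "servo_tool", "arguments": {
  "plan": [
    [0,[0,0.4,0.6],[0,0,0]],
    [0,[0,0.3,0.6],[0,0,0]],
    [0,[0,0.3,0.6],[0,0,0]],
    [0,[0,0.2,0.7],[0,0,0]],
    [0,[0,0.1,0.7],[0,0,0]],
    [0,[0,0,0],[0,0,0]]
  ]
}}

```text
time_s: 19.3
tool_pos: [0.6656, -0.2066, 0.1631]
tool_rot: [-179.7, 0.3, 87.1]
force: [-3.0, -0.7, 2.5]
grip_width: 0.0141
```

```bash
python3 arc.py
```

```text
19.3 phi 0.053 r 0.0749 yh -0.1253 w 0.01411374413354339 f [-3.  -0.7  2.5] [-179.7    0.3   87.1]
```

>>> {"name": "servo_tool", "arguments": {
  "plan": [
    [0,[0,0,0.6],[0,0,0]],
    [0,[0,-0.1,0.6],[0,0,0]],
    [0,[0,-0.1,0.5],[0,0,0]],
    [0,[0,0,0],[0,0,0]]
  ]
}}

```text
time_s: 19.63
tool_pos: [0.6649, -0.2067, 0.1503]
tool_rot: [180.0, 0.3, 87.2]
force: [-5.0, 0.9, 2.3]
grip_width: 0.014
```

```bash
python3 arc.py
```

```text
19.6333 phi -0.118 r 0.0746 yh -0.1254 w 0.01396039216848731 f [-5.   0.9  2.3] [180.    0.3  87.2]
```

>>> {"name": "servo_tool", "arguments": {
  "plan": [
    [0,[0,-0.2,0.6],[0,0,0]],
    [0,[0,-0.2,0.6],[0,0,0]],
    [0,[0,0,0.4],[0,0,0]],
    [0,[0,0,0],[0,0,0]]
  ]
}}

```text
time_s: 19.97
tool_pos: [0.6647, -0.2066, 0.1478]
tool_rot: [179.1, 0.2, 87.2]
force: [-3.4, 0.8, 0.8]
grip_width: 0.0143
```

```bash
python3 arc.py
```

```text
19.9667 phi -0.152 r 0.0747 yh -0.1253 w 0.014303432976371594 f [-3.4  0.8  0.8] [179.1   0.2  87.2]
```

>>> {"name": "servo_tool", "arguments": {
  "plan": [
    [0,[0,-0.2,0.8],[0,0,0]],
    [0,[0,-0.1,0.8],[0,0,0]],
    [0,[0,0,0.8],[0,0,0]]
  ]
}}

```text
time_s: 20.22
tool_pos: [0.6623, -0.2069, 0.1352]
tool_rot: [178.8, 0.1, 87.2]
force: [-15.8, 4.6, 32.3]
grip_width: 0.0142
```

```bash
python3 arc.py
```

```text
20.2167 phi -0.323 r 0.0754 yh -0.1257 w 0.014205177436867509 f [-15.8   4.6  32.3] [1.788e+02 1.000e-01 8.720e+01]
```

The crank has reached its upper stop (floor at about -0.06 rad), well past the latch point. I'll relax gently and see whether the latch holds.

>>> {"name": "servo_tool", "arguments": {
  "plan": [
    [0,[0,0,-0.2],[0,0,0]],
    [0,[0,0,-0.1],[0,0,0]],
    [0.15,[0,0,0],[0,0,0]],
    [0.25,[0,0,0],[0,0,0]],
    [0.35,[0,0,0],[0,0,0]],
    [0.45,[0,0,0],[0,0,0]],
    [0.45,[0,0,0],[0,0,0]]
  ]
}}

```text
time_s: 20.8
tool_pos: [0.6659, -0.207, 0.1387]
tool_rot: [178.2, 0.1, 87.2]
force: [0.1, -0.7, 0.2]
grip_width: 0.0329
```

>>> {"name": "servo_tool", "arguments": {
  "plan": [
    [0.45,[0,0,-1.5],[0,0,0]],
    [0.45,[0,0,-3],[0,0,0]],
    [0.45,[0,0,-4],[0,0,0]],
    [0.45,[0,0,-4],[0,0,0]],
    [0.45,[0,0,-4],[0,0,0]],
    [0.45,[0,0,-4],[0,0,0]],
    [0.45,[0,0,-4],[0,0,0]],
    [0.45,[-3,0,-2],[0,0,0]],
    [0.45,[-4,0,0],[0,0,0]],
    [0.45,[-4,0,0],[0,0,0]],
    [0.45,[-4,0,0],[0,0,0]],
    [0.45,[-4,0,0],[0,0,0]],
    [0.45,[0,0,0],[0,0,0]],
    [0.45,[0,0,0],[0,0,0]]
  ]
}}

```text
time_s: 21.97
tool_pos: [0.6511, -0.3971, 0.4298]
tool_rot: [177.4, 0.7, 88.0]
force: [0.5, 1.0, 0.4]
grip_width: 0.0391
```

```bash
python3 - <<'E'
from m import *
import tr
d=cam("top");s=cam("scene")
ph=-.26; P=[[*tr.H(.058+.075*np.cos(ph),y),.171+.075*np.sin(ph)] for y in(-.082,-.138)]; print(proj(d,P).round(1).tolist(),proj(s,P).round(1).tolist())
a0=pickle.load(open("top.pkl","rb"))["image"]
for a in(a0,d["image"]):
    m=(a[170:195,318:352].max(2)<60).astype(np.uint8); ys,xs=np.nonzero(m[:,7:]); print("dark bbox",xs.min()+325,xs.max()+325,ys.min()+170,ys.max()+170,len(xs),xs.mean()+325,ys.mean()+170)
a=cv2.resize(d["image"][165:285,240:360],None,fx=3.3,fy=3.3,interpolation=cv2.INTER_CUBIC)
b=cv2.resize(s["image"][180:300,235:355],None,fx=3.3,fy=3.3,interpolation=cv2.INTER_CUBIC)
cv2.imwrite("pics/t6.png",np.hstack([a,b]))
E
```

```text
[[324.4, 180.8], [345.6, 182.4]] [[280.7, 198.4], [291.0, 189.9]]
dark bbox 326 344 180 184 59 335.33898305084745 181.66101694915255
dark bbox 326 344 180 184 62 335.3225806451613 181.67741935483872
```

View pics/t6.png

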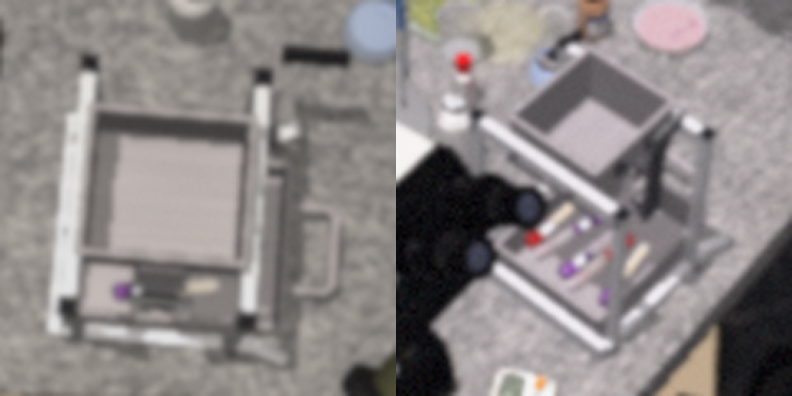

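The floor is shut and the hopper empty, and the tubes with three purple and two red caps lie in the tray. One last numeric check of the tray's position and the bystanders before handing in.

```bash
python3 - <<'E'
from m import *
import tr
d=cam("top"); a0=pickle.load(open("top.pkl","rb"))["image"]; a=d["image"]
P=[[*tr.H(x,-.147),.036] for x in(-.031,.031)]; print("handle home px",proj(d,P).round(1).tolist())
w=onz(d,240+336/3.3,165+255/3.3,.036); print("handle seen, hopper frame",tr.M.T@(w[:2]-tr.t))
for n,(x0,x1,y0,y1) in dict(dish=(388,422,180,214),timer=(208,240,238,270),flask_stain_etc=(285,400,130,180),oil=(140,158,212,232)).items():
    print(n,np.abs(a[y0:y1,x0:x1].astype(int)-a0[y0:y1,x0:x1]).mean().round(1))
env.sign_off()
E
```

```text
handle home px [[340.2, 248.8], [341.3, 227.1]]
handle seen, hopper frame [-0.01219489 -0.15073254]
dish 14.8
timer 0.7
flask_stain_etc 0.7
oil 1.0
the job is handed in; nothing more can be done
```

The job is done and handed in at about 22 s on the robot's clock, well under the 72 s limit.

- **Tray:** I gripped it by the outer sides of the handle, squared it to the hopper and slid it in until the buffers pushed back with about 10 N. In the last picture the handle's outer edge reads y ≈ -151 mm in the hopper's frame (home -147 mm for the bar's middle). It also reads about 12 mm to the -x side, within the 15 mm of play and a rougher reading. When I released the tray, the gripper was about 5 mm to that side.
- **Emptying:** I pushed the paddle until the floor dropped. The hopper is empty and I make out five tubes in the tray, with three purple and two red caps.
- **Re-latching:** I held the crank grip and pressed it along its arc to the end stop, about -0.06 rad, with a peak of about 36 N at the fingers. After I let go, the crank grip sat at the same pixels as at the start, within 0.1 px, and the floor stayed shut, so the latch has caught.
- **Other things on the bench:** The timer, the oil bottle and the area round the flask and stain bottle look unchanged against the first picture.
- **Check that disagreed:** The dish's patch differed from the first picture (14.8 grey levels, against about 1 elsewhere). The retracted arm probably hangs over that patch. The dish looks in place in the last scene picture and I felt no contact near it, but I did not check it separately before handing in.

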